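# Seat the engraving plate on its three-point base

### The job

Take the T-shaped brass work plate off the mat by its grip and settle its three ball feet fully home in the cone, the groove and on the flat of the base; the cone sits on an adjustable slide, so slide the feet lightly along until the foot drops into the cone. Press the seated plate down with about 12 N for a moment to bed it, then let go and leave it seated, level and at rest. Be gentle, the base must never take more than 25 N from the plate, and leave the other things on the bench where they are.

Things in the scene. Friction and masses are not known exactly. Their poses are not given: they have to be found in the camera images.
- grip (a point): centre of the upright steel grip block, 44 (plate x) x 14 (plate y) x 50 mm high, on the T-shaped brass work plate: 25 mm above the plate's top face, 53 mm above the feet's lowest points. Axes are the plate's: z up, x along the T's crossbar (146 x 34 mm, centre line at y = -20 mm), +y to the stem's end (34 mm wide, to y = +60 mm). Plate 8 mm thick, 0.3 to 0.6 kg; it starts on the mat
- foot_cone (a point): centre of the polished ball foot (16 mm diameter, friction about 0.25) under the -x end of the crossbar: x = -55, y = -20, z = -45 mm from the grip point. It belongs in the cone. From a ball's centre up to the plate's underside are 12 mm
- foot_groove (a point): centre of the like ball foot under the +x end of the crossbar: x = +55, y = -20, z = -45 mm from the grip point. It belongs in the groove
- foot_flat (a point): centre of the like ball foot under the stem: x = 0, y = +40, z = -45 mm from the grip point. It belongs on the flat
- base: three-point base fixed to the bench: aluminium slab 270 x 150 x 20 mm, origin at the centre of its underside, z up; it carries the slide with the cone, the groove block and the flat bar, all rigid (about 1 mm of give at 20 N). With all feet home the plate is level, its axes along the base's, the ball centres 41 mm and the grip point 86 mm above the bench
- slideway (a point): middle of the cone's range, at base x = -55, y = -20, z = 38 mm; axes as the base. A steel slide, 100 (x) x 40 mm, top flat and 38 mm up, with a cone (15 mm mouth, flanks 60 deg steep) at its centre, is clamped so that the cone lies on this line up to 24 mm either way along x: find it by feel or eye. The clamp holds beyond 100 N. A foot on the slide's top stands 5 mm higher than home
- groove (a point): middle of the V groove's mouth, at base x = 55, y = -20, z = 38 mm; axes as the base. The groove (15 mm mouth, flanks 60 deg steep) runs along base x through the whole 70 mm long, 36 mm wide steel block, whose top is 38 mm above the bench
- flat (a point): centre of the top of the flat steel bar, at base x = 0, y = 40, z = 33 mm; axes as the base. The bar is 66 mm long along base x and 24 mm wide
- mat: thin black rubber mat, 260 x 220 x 4 mm, fixed, on which the plate starts; origin at the centre of its underside
- thumbnut: loose round brass nut, 22 mm across, 14 mm high, standing on a free corner of the base; origin at the centre of its underside; leave alone
- punch: loose square steel punch, 10 x 90 x 10 mm, lying on the mat; origin at the centre of its underside; leave alone
- hammer: hammer with a wooden handle, 260 mm long, lying beyond the base and mat; leave alone
- jar: small glass jar with a steel cap, 60 mm across, 80 mm high; leave alone
- spool: copper spool, 48 mm across, 34 mm high, at the left side; leave alone
- driver: screwdriver with a wooden handle, 190 mm long, at the right side; leave alone
- cup: open steel cup, 72 mm across, 85 mm high, at the left side; leave alone

How it is judged:
On the way:
1. with all three feet home in their seats the plate is pressed down: at least 10 N between plate and base (its weight counts) for 0.3 s (z of foot_cone in the frame of base between 0.0393 and 0.0427 m and z of foot_groove in the frame of base between 0.0393 and 0.0427 m and z of foot_flat in the frame of base between 0.0393 and 0.0427 m and y of foot_cone in the frame of base between -0.0225 and -0.0175 m and y of foot_groove in the frame of base between -0.0225 and -0.0175 m and contact force between plate and base above 10 N), for 0.3 s.
At the end, for the whole second after the job is handed in: All three ball centres are 41 mm above the bench within 1.7 mm, the cone and groove feet are within 2.5 mm of the line of cone and groove, the plate is level within 0.03 rad, aligned with the base within 0.05 rad, released and at rest (z of foot_cone in the frame of base between 0.0393 and 0.0427 m and z of foot_groove in the frame of base between 0.0393 and 0.0427 m and z of foot_flat in the frame of base between 0.0393 and 0.0427 m and y of foot_cone in the frame of base between -0.0225 and -0.0175 m and y of foot_groove in the frame of base between -0.0225 and -0.0175 m and angle between grip's own z axis and vertical below 0.03 rad and angle between the x axis of grip and the x axis of base, either way round below 0.05 rad and linear speed of plate below 0.01 m/s and angular speed of plate below 0.05 rad/s); the robot touches nothing.
It fails at once if the plate bears on the base with more than 25 N (contact force between plate and base above 25 N).
It fails at once if another thing on the bench is moved by more than 20 mm (distance of any of thumbnut, punch, hammer, jar, spool, driver, cup from where it was at the start of the episode above 0.02 m).
It also fails if it takes over 72 s, if anything falls off the work surface, if the arm or the gripper's body presses on something with over 40 N, if the wrist force passes 120 N, or if a joint passes its speed limit or range.

### The arm

A 6-joint arm with a two-finger parallel gripper is mounted at the origin on the work surface. World frame = base frame: x ahead of the robot, y to its left, z up, the work surface at z = 0. Lengths are in m, angles in rad, forces in N, time in s.
With the tool pointing down it reaches from about 0.35 to 0.975 m from the base axis. Payload 7.1 kg.
Tool frame: the origin (TCP) lies at the very end of the fingers, on their centre line; the grasp point (between the pads) lies 19 mm behind it; z points along the fingers, y is the direction in which the jaws open and shut (so a half turn about z gives the same grasp; the last joint's range is limited). The gripper opens to 88 mm and grips with 3 to 60 N. Pads are 20 mm wide; open, the fingers measure 115 mm over their backs; the gripper's body (75 mm by 178 mm) begins 61 mm behind the grasp point.
Start: joints at [-1.227, 0.423, 1.63, -0, 1.089, -0.019], TCP at [0.222, -0.584, 0.201] pointing down, gripper open.
Joint ranges: [-3, 3], [-0.9, 2.11], [0.09, 2.58], [-1.31, 4.45], [0.11, 2.69], [-2.54, 2.54]. Speed limits (rad/s): [2.39, 2.39, 3.01, 3.14, 3.14, 3.14].

### API

Orientations are given as a unit quaternion [w, x, y, z].
In Python, from plant import r, vision, look_for, masks_of gives the robot as it stands.
- The arm moves only by the shell command python3 -m crank 'ROWS' [FORCE]. ROWS is JSON, a list that holds one entry, the list of rows, each a list of 5 numbers: the opening in per cent of the stroke, from 0 (shut) to 100 (fully open), then the shift along the tool's x, y, z in m, then the turn about the tool's z in rad. A call has 1 to 5 rows; each row is the pose to reach, as a shift and turn from the pose commanded when the call began, along the tool's axes at that moment; what a row does not reach only later rows make up. A row lasts 1/12 s, in which the tool goes at most 41.7 mm and 7.16 degrees, less where a joint would pass 70% of its speed; a pose out of reach is approached as far as the arm can. A call with a gripper value outside its range is refused whole. The fingers move at their own pace and stop on an object; FORCE is the grip in N (left out, the last holds). Time passes only in rows, so rows that repeat a pose let the fingers close. It gives the time, the measured TCP pose, the force and the opening at its end, in the units of the state.
- r.sense(): the state, without advancing time (a new reading comes with each control period).
- vision.read_camera(name): name is "side" or "top" or "wrist"; returns a dict with "pixels" (400x640x3 uint8, red, green, blue), "range_z" (400x640 float32, m along the optical axis (not along the pixel's ray), 0 where there is no reading), "fx", "fy", "cx", "cy" (pixels), "T" (4x4, takes a point from camera to world coordinates). Camera axes: x right, y down, z forward; pixel columns grow to the right and rows downward; lengths in m; the calibration is good to about 2 mm. A picture is of the moment at which its call begins.
- r.job_done(): hands the job in, once; it reports no verdict.
Trained networks look in the newest picture that a camera, given by its name, has taken for a name from the list of things; names that differ only in an ending like _2 or _b are one class to them, and where a whole thing is asked for, a point or a joint stands for the part that bears it (a point fixed in the world has none). Each returns a list of dicts, best first, with "p" (0 to 1); they miss things now and then, are a little off and sometimes report something else, mostly with a low value. They report only what shows in the picture. A call takes as long as a camera call.
- look_for(target, camera): "point" ([row, column] in pixels, amid what is visible of it).
- masks_of(target, camera): "region" (400x640 bool, what is visible of it) and "point" ([row, column] in pixels, amid what is visible of it).
The state is a dict: "t": time; "joint_pos": joint angles; "dq": joint speeds; "joint_efforts": joint torques, N m; "eef_pos": TCP position; "tcp_rot": TCP orientation; "ft_force": force on the tool from outside, world axes, zero at the start; "ft_torque": the same for the moment, N m; "grip_width": finger opening in m.
Only numpy, scipy, OpenCV 4.12 (cv2) and the standard library are available. Lean on these libraries where they do the work, as an engineer would, in place of code of your own. Each camera call takes 0.05 s, during which the arm holds its last target.

## Working session

There is one attempt and no reset: what is moved stays moved. The work goes in short steps, Python scripts to look and compute and a shell command to move; the robot and the scene stay as the last step left them, time stands still between calls to the robot, and variables do not carry over. Pictures are saved under pics/ and viewed, and the job is handed in when it is done.

```bash
ls; mkdir -p pics
python3 - <<'E'
from plant import r, vision, look_for, masks_of
import cv2
s=r.sense(); print({k:s[k] for k in s})
for n in ["top","side","wrist"]:
    c=vision.read_camera(n); cv2.imwrite(f"pics/a_{n}.png",c["pixels"][:,:,::-1]); print(n,c["fx"],c["cx"],c["cy"],c["T"].round(3).tolist())
E
```

```text
pics
{'t': 0.0, 'joint_pos': array([-1.22699248e+00,  4.23817929e-01,  1.63069996e+00, -3.35487259e-05,
        1.08861381e+00, -1.90194575e-02]), 'dq': array([-0.00070105, -0.00041946, -0.00078667,  0.00171637,  0.00147347,
        0.00167241]), 'joint_efforts': array([ 2.43309951e-03, -5.44620466e+01, -2.73661602e+01,  6.46405388e-02,
        2.29343941e-02, -1.35127029e-04]), 'eef_pos': array([ 0.22162274, -0.58374409,  0.20031212]), 'tcp_rot': array([-7.57000144e-04,  9.83588288e-01,  1.80425850e-01, -1.39076953e-04]), 'ft_force': array([ 0.62871068, -0.01245481,  0.38810161]), 'ft_torque': array([0.01043303, 0.0210735 , 0.00520216]), 'grip_width': 0.08794676436556022}
top 480.4411451221294 321.09406581700654 202.8020123436051 [[-0.027, -0.983, 0.183, 0.332], [-1.0, 0.028, -0.001, 0.021], [-0.004, -0.183, -0.983, 1.443], [0.0, 0.0, 0.0, 1.0]]
side 378.6021937305986 322.23664501357285 201.0310880266119 [[-0.92, -0.306, 0.245, 0.351], [-0.392, 0.706, -0.59, 0.603], [0.008, -0.638, -0.77, 0.821], [0.0, 0.0, 0.0, 1.0]]
wrist 352.632826847429 319.47793168119915 197.66866532346447 [[0.355, -0.904, -0.237, 0.285], [-0.935, -0.344, -0.088, -0.56], [-0.002, 0.253, -0.967, 0.384], [0.0, 0.0, 0.0, 1.0]]
```

View pics/a_top.png

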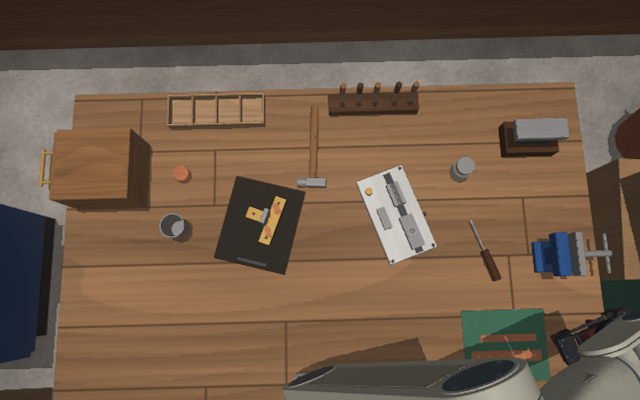

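View pics/a_side.png

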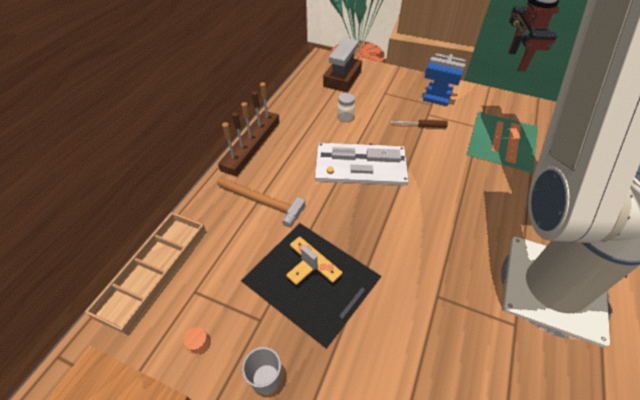

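View pics/a_wrist.png

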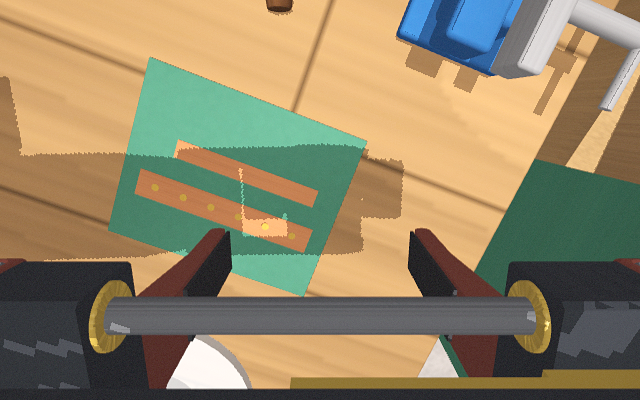

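The top view shows the plate on the mat at about row 217, col 265, and the base at row 214, col 397. The thumbnut is at (191, 368) and the punch at (262, 252).

```bash
cat > h.py <<'E'
from plant import r, vision, look_for, masks_of
import numpy as np, cv2
def pts(c,mask=None):
    v,u=np.nonzero((c["range_z"]>0) if mask is None else (mask&(c["range_z"]>0)))
    z=c["range_z"][v,u]
    P=np.c_[(u-c["cx"])/c["fx"]*z,(v-c["cy"])/c["fy"]*z,z]
    return P@c["T"][:3,:3].T+c["T"][:3,3], np.c_[v,u]
def ray(c,v,u,h):
    d=c["T"][:3,:3]@np.array([(u-c["cx"])/c["fx"],(v-c["cy"])/c["fy"],1.]); o=c["T"][:3,3]
    return o+d*(h-o[2])/d[2]
def proj(c,P):
    q=(np.atleast_2d(P)-c["T"][:3,3])@c["T"][:3,:3]
    return np.c_[q[:,0]/q[:,2]*c["fx"]+c["cx"],q[:,1]/q[:,2]*c["fy"]+c["cy"]]
def save(c,n,box=None,s=1):
    im=c["pixels"][:,:,::-1]
    if box: im=im[box[0]:box[1],box[2]:box[3]]
    cv2.imwrite("pics/"+n+".png",cv2.resize(im,None,fx=s,fy=s,interpolation=cv2.INTER_CUBIC))
E
python3 - <<'E'
from h import *
for n,b in [("top",(150,290,210,450)),("side",(120,350,230,430))]:
    c=vision.read_camera(n); save(c,"b_"+n,b,3 if n=="top" else 2.6)
    np.save(f"{n}_z.npy",c["range_z"])
    for t in ["grip","base","mat","thumbnut","punch"]:
        for m in masks_of(t,n)[:2]:
            P,_=pts(c,m["region"])
            if len(P)<5: print(n,t,m["p"],m["point"]);continue
            print(n,t,round(m["p"],2),np.round(m["point"]),len(P),P.mean(0).round(3),"z pct",np.percentile(P[:,2],[5,50,95]).round(3), cv2.minAreaRect((P[:,:2]*1000).astype(np.float32)))
E
```

```text
top grip 0.98 [220. 272.] 890 [0.552 0.177 0.036] z pct [0.005 0.033 0.082] ((562.7727661132812, 192.0931396484375), (96.6249771118164, 155.13331604003906), 68.8366470336914)
top base 0.65 [216. 397.] 4385 [ 0.555 -0.205  0.024] z pct [0.016 0.022 0.04 ] ((559.958251953125, -207.94927978515625), (270.70013427734375, 156.01663208007812), 19.837116241455078)
top base 0.34 [172. 181.] 261 [0.699 0.438 0.026] z pct [0.001 0.033 0.04 ] ((705.49609375, 446.1919860839844), (61.61217498779297, 49.71162033081055), 54.47843933105469)
top mat 0.91 [226. 254.] 4934 [0.54  0.208 0.005] z pct [-0.     0.005  0.01 ] ((541.8748168945312, 204.97117614746094), (221.156494140625, 258.7485656738281), 75.28691101074219)
top thumbnut 0.6 [217. 268.] 835 [0.552 0.177 0.037] z pct [0.026 0.033 0.082] ((560.11962890625, 196.979736328125), (103.82323455810547, 144.85519409179688), 68.8366470336914)
top thumbnut 0.51 [153. 313.] 859 [0.756 0.038 0.023] z pct [0.01  0.024 0.03 ] ((774.4204711914062, 23.91510009765625), (87.19182586669922, 261.1073913574219), 78.61827850341797)
top punch 0.45 [261. 247.] 54 [0.4
[... 715 characters left out ...]
 7524 [0.534 0.226 0.003] z pct [0.001 0.003 0.006] ((540.3869018554688, 209.7125244140625), (220.12350463867188, 259.8636779785156), 75.27012634277344)
side mat 0.59 [163. 365.] 3512 [ 0.552 -0.187  0.021] z pct [0.005 0.019 0.037] ((561.2398681640625, -210.91189575195312), (279.8869323730469, 177.39813232421875), 19.61434555053711)
side thumbnut 0.58 [109. 347.] 453 [ 0.682 -0.388  0.049] z pct [0.006 0.052 0.08 ] ((719.8076782226562, -442.44317626953125), (58.09743118286133, 167.902099609375), 38.51447296142578)
side punch 0.59 [306. 351.] 175 [0.428 0.237 0.012] z pct [0.007 0.013 0.015] ((429.1427001953125, 233.36073303222656), (87.52848815917969, 13.197038650512695), 74.86991882324219)
```

View pics/b_top.png

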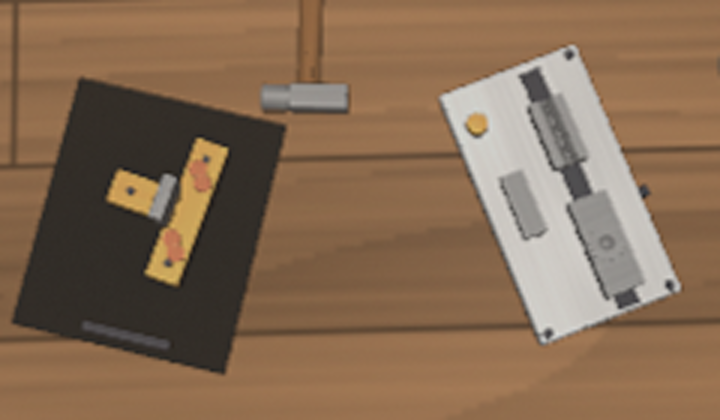

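View pics/b_side.png

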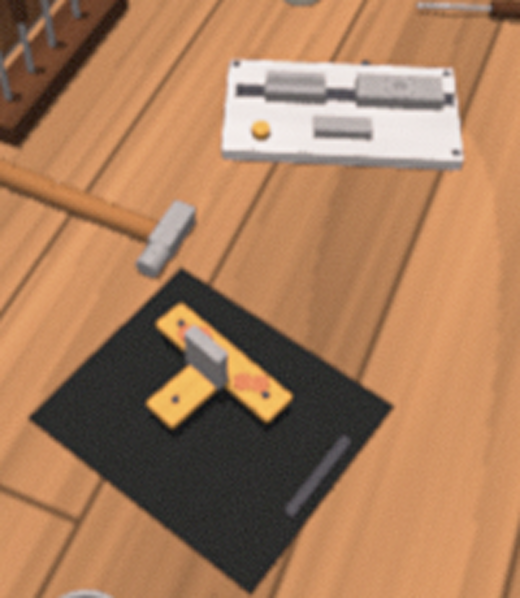

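The close-ups show the plate with its stem to the left, the cone mouth on the lower-right slide (crop col 607, row 243), the groove block above it and the flat bar to the left. Next I fit poses from outlines.

```bash
cat >> h.py <<'E'
from scipy.optimize import minimize
T_POLY=np.array([[-73,-37],[73,-37],[73,-3],[17,-3],[17,60],[-17,60],[-17,-3],[-73,-3]])/1000.
B_POLY=np.array([[-135,-75],[135,-75],[135,75],[-135,75]])/1000.
def place(poly,x,z):
    a=x[2]; R=np.array([[np.cos(a),-np.sin(a)],[np.sin(a),np.cos(a)]])
    return np.c_[poly@R.T+x[:2],np.full(len(poly),z)]
def iou_fit(c,mask,poly,z,x0,show=False):
    S=8
    def f(x):
        p=proj(c,place(poly,x,z)); m=np.zeros(mask.shape,np.uint8)
        m=np.zeros((400*4,640*4),np.uint8)
        cv2.fillPoly(m,[np.round(((p+0.5)*4-0.5)*16).astype(np.int32)],1,shift=4)
        m=cv2.resize(m.astype(np.float32),(640,400),interpolation=cv2.INTER_AREA)
        return 1-np.minimum(m,mask).sum()/np.maximum(m,mask).sum()
    x=np.array(x0,float)
    for st in (0.02,0.006,0.002):
        sx=np.array([x+d for d in ([0,0,0],[st,0,0],[0,st,0],[0,0,st*8])])
        x=minimize(f,x,method="Nelder-Mead",options=dict(initial_simplex=sx,xatol=1e-5,fatol=1e-5)).x
    return x,f(x)
E
python3 - <<'E'
from h import *
for n in ["top","side"]:
    c=vision.read_camera(n)
    P,_=pts(c,np.ones((400,640),bool)&(c["range_z"]>-1)); 
    Z=np.zeros((400,640)); X=np.zeros((400,640,3)); v=_; X[v[:,0],v[:,1]]=P
    near=lambda x,y,d:np.hypot(X[...,0]-x,X[...,1]-y)<d
    mp=((X[...,2]>0.02)&near(.555,.18,.12)).astype(np.uint8)
    hsv=cv2.cvtColor(c["pixels"],cv2.COLOR_RGB2HSV)
    # drop block: keep z<0.04 plus fill
    mb=((X[...,2]>0.010)&near(.558,-.208,.17)).astype(np.uint8)
    print(n,mp.sum(),mb.sum())
    print("plate",iou_fit(c,mp,T_POLY,0.032,[.555,.18,-.37]))
    print("base",iou_fit(c,mb,B_POLY,0.020,[.558,-.208,.36]))
    # block top
    k=(X[...,2]>0.06)&near(.555,.18,.12)
    print("blk",X[k].mean(0),k.sum(),cv2.minAreaRect((X[k][:,:2]*1000).astype(np.float32)))
E
```

```text
top 828 4466
plate (array([ 0.55530861,  0.18313706, -0.36693645]), np.float32(0.077368736))
base (array([ 0.55880613, -0.20500681,  0.34375163]), np.float32(0.024943769))
blk [0.5537567  0.18257181 0.07994383] 91 ((554.8094482421875, 183.20425415039062), (14.504833221435547, 43.22445297241211), 68.80200958251953)
side 1147 3272
plate (array([ 0.55343461,  0.19006339, -0.367235  ]), np.float32(0.052109063))
base (array([ 0.55735592, -0.1952159 ,  0.35001914]), np.float32(0.04343146))
blk [0.55253974 0.19119816 0.07646305] 171 ((553.701171875, 188.56900024414062), (14.813577651977539, 45.122154235839844), 68.08554077148438)
```

```bash
python3 -m crank '[[[100,0.035,-0.02,0,0],[100,0.07,-0.04,0,0],[100,0.105,-0.06,0,0],[100,0.14,-0.08,0,0],[100,0.175,-0.10,0,0]]]'
python3 -m crank '[[[100,0.035,-0.02,0,0],[100,0.07,-0.04,0,0],[100,0.105,-0.06,0,0],[100,0.14,-0.08,0,0],[100,0.175,-0.10,0,0]]]'
python3 -m crank '[[[100,0.025,-0.018,0.02,0],[100,0.05,-0.036,0.04,0],[100,0.05,-0.036,0.04,0],[100,0.05,-0.036,0.04,0]]]'
python3 - <<'E'
from h import *
c=vision.read_camera("wrist"); save(c,"c_wrist"); print(c["T"].round(3).tolist()); np.savez("cw.npz",**c)
print(r.sense()["eef_pos"],r.sense()["ft_force"],r.sense()["t"])
E
```

```text
t: 1.27
eef_pos: [0.3507, -0.4273, 0.2012]
tcp_rot: [0.0, 0.984, 0.18, 0.0]
ft_force: [1.3, -0.3, -1.1]
grip_width: 0.0875
t: 1.68
eef_pos: [0.4791, -0.2714, 0.2014]
tcp_rot: [0.0, 0.984, 0.18, 0.0]
ft_force: [0.3, 0.5, 0.2]
grip_width: 0.088
t: 2.02
eef_pos: [0.5119, -0.2202, 0.1601]
tcp_rot: [-0.001, 0.983, 0.182, -0.001]
ft_force: [-0.3, -0.5, -0.3]
grip_width: 0.0881
[[0.358, -0.903, -0.239, 0.576], [-0.934, -0.347, -0.09, -0.196], [-0.002, 0.255, -0.967, 0.343], [0.0, 0.0, 0.0, 1.0]]
[ 0.51196595 -0.22147089  0.16094689] [-0.0916892   0.43339468 -0.43060283] 2.0667
```

View pics/c_wrist.png

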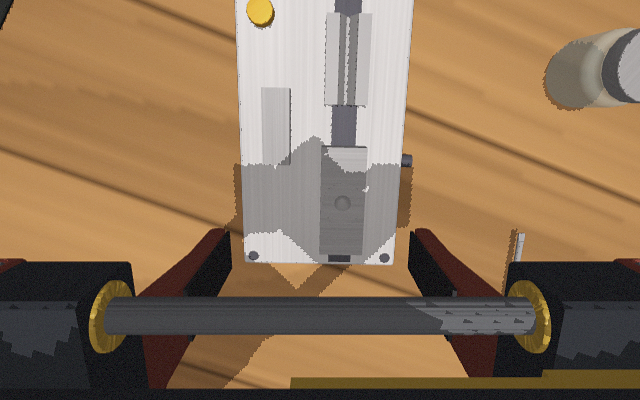

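The wrist picture shows the cone at about row 203, col 342, the groove block at rows 13–105 and cols 328–370, the flat bar at col 276, and the slab's near edge at row 263.

Run:
```python
from h import *
c=dict(np.load("cw.npz"))
P,v=pts(c); X=np.full((400,640,3),np.nan); X[v[:,0],v[:,1]]=P
for nm,(r0,r1,c0,c1),lo,hi in [("slide",(140,262,312,375),.034,.045),("groove",(5,112,318,378),.034,.045),("flat",(80,172,255,297),.0285,.04),("slab",(0,268,225,415),.014,.06)]:
    Q=X[r0:r1,c0:c1].reshape(-1,3); k=(Q[:,2]>lo)&(Q[:,2]<hi); Q=Q[k]
    print(nm,k.sum(),Q[:,2].mean().round(4),np.median(Q[:,2]).round(4),cv2.minAreaRect((Q[:,:2]*1000).astype(np.float32)))
print("cone",ray(c,203,342,.038))
save(c,"c_zoom",(0,270,220,420),3)
im=cv2.imread("pics/c_zoom.png"); cv2.imwrite("pics/c_z1.png",im[400:])
cv2.imwrite("pics/c_z2.png",im[:400])
```

```text
slide 4679 0.0376 0.0377 ((503.0167541503906, -244.86349487304688), (100.33101654052734, 40.09425354003906), 19.889389038085938)
groove 2861 0.0373 0.0374 ((616.7398681640625, -203.67608642578125), (70.1788558959961, 36.0574836730957), 19.958024978637695)
flat 2194 0.0326 0.0326 ((544.5935668945312, -165.97317504882812), (65.83104705810547, 24.241016387939453), 19.802276611328125)
slab 43292 0.0239 0.02 ((545.4584350585938, -213.33551025390625), (239.8252410888672, 160.14341735839844), 20.01327896118164)
cone [ 0.50300468 -0.24471439  0.038     ]
```

View pics/c_z1.png

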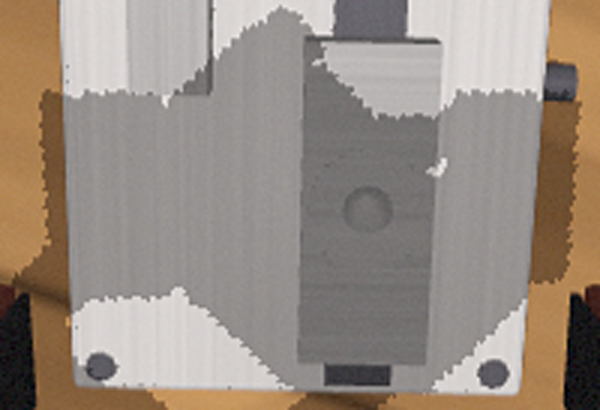

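View pics/c_z2.png

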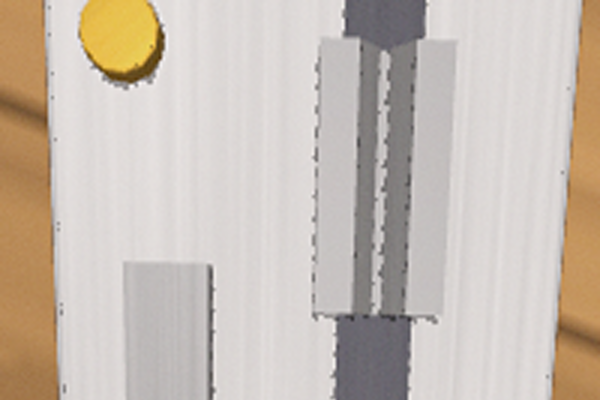

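The three seat blocks match their given sizes, and the flat lands where the groove predicts it to 0.1 mm. Cone: (0.5030, -0.2449), base yaw 0.3475, cone at base x ≈ -66 mm. Plate target grip point: (0.5479, -0.2074). Now over to the plate.

```bash
python3 -m crank '[[[100,0.0165,-0.0365,0,0],[100,0.033,-0.073,0,0],[100,0.0495,-0.1095,0,0],[100,0.066,-0.146,0,0],[100,0.0825,-0.1825,0,0]]]'
python3 -m crank '[[[100,0.0165,-0.0365,0,0.12],[100,0.033,-0.073,0,0.24],[100,0.0495,-0.1095,0,0.36],[100,0.066,-0.146,0,0.48],[100,0.0825,-0.1825,0,0.6]]]'
python3 -m crank '[[[100,0.01,-0.005,0,0.12],[100,0.01,-0.005,0,0.133],[100,0.01,-0.005,0,0.133],[100,0.01,-0.005,0,0.133]]]'
python3 - <<'E'
from h import *
c=vision.read_camera("wrist"); save(c,"d_wrist"); np.savez("cp.npz",**c)
s=r.sense();print(s["eef_pos"],s["tcp_rot"],s["ft_force"],s["t"])
P,v=pts(c)
k=(P[:,2]>.07)&(P[:,2]<.095)&(np.hypot(P[:,0]-.554,P[:,1]-.185)<.05)
print(k.sum(),P[k].mean(0),cv2.minAreaRect((P[k][:,:2]*1000).astype(np.float32)))
X=np.zeros((400,640,3));X[v[:,0],v[:,1]]=P
m=((X[...,2]>.024)&(np.hypot(X[...,0]-.554,X[...,1]-.185)<.12)).astype(np.uint8); print(m.sum())
print(iou_fit(c,m,T_POLY,.032,[.554,.185,-.367]))
kk=(P[:,2]>.024)&(P[:,2]<.045)&(np.hypot(P[:,0]-.554,P[:,1]-.185)<.12); print(np.median(P[kk][:,2]))
E
```

```text
t: 2.48
eef_pos: [0.5248, -0.0219, 0.1624]
tcp_rot: [0.0, 0.984, 0.179, 0.001]
ft_force: [1.4, 0.6, 0.4]
grip_width: 0.0875
t: 2.9
eef_pos: [0.5372, 0.168, 0.1625]
tcp_rot: [-0.0, 0.994, -0.107, 0.001]
ft_force: [1.0, -1.2, -0.4]
grip_width: 0.0882
t: 3.23
eef_pos: [0.547, 0.1688, 0.1614]
tcp_rot: [0.0, 0.986, -0.169, 0.0]
ft_force: [-0.3, -0.2, -0.3]
grip_width: 0.0877
[0.54691519 0.1687817  0.16136015] [ 1.18519736e-04  9.85606785e-01 -1.69053981e-01 -4.83401286e-05] [ 0.87075368  0.40467802 -0.28557495] 3.2833
1054 [0.55522945 0.18475999 0.08088874] ((553.8760986328125, 185.42391967773438), (14.013996124267578, 44.13111877441406), 68.93342590332031)
78720
(array([ 0.55450297,  0.18522583, -0.36889288]), np.float32(0.89386064))
0.03153590866509037
```

View pics/d_wrist.png

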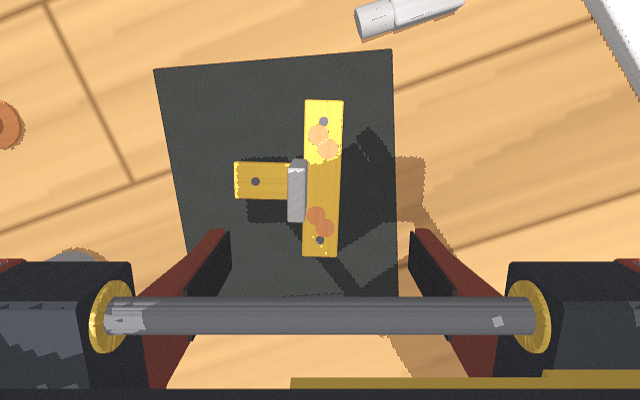

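The wrist picture shows the block top at about row 192, col 297, and the depth fit gives 14.0 × 44.1 mm centred at (0.5539, 0.1854) with yaw -0.368. I'll descend there and grip.

```bash
python3 -m crank '[[[100,0.001,-0.018,0.01,0.028],[100,0.001,-0.018,0.045,0.028],[100,0.001,-0.018,0.08,0.028],[100,0.001,-0.018,0.105,0.028],[100,0.001,-0.018,0.105,0.028]]]' 25
python3 -m crank '[[[100,0,0,0.016,0],[100,0,0,0.016,0]]]'
python3 - <<'E'
from h import *
s=r.sense();print(s["eef_pos"],s["tcp_rot"],s["ft_force"],s["t"])
c=vision.read_camera("wrist"); save(c,"e_wrist")
E
```

```text
t: 3.7
eef_pos: [0.5502, 0.1846, 0.0516]
tcp_rot: [0.002, 0.983, -0.183, -0.004]
ft_force: [-1.3, -0.9, -0.4]
grip_width: 0.0878
t: 3.87
eef_pos: [0.5532, 0.1858, 0.0393]
tcp_rot: [0.001, 0.983, -0.183, -0.001]
ft_force: [0.2, -0.3, 0.3]
grip_width: 0.0876
[0.55315826 0.18584696 0.03929533] [ 6.24652948e-04  9.83073533e-01 -1.83206914e-01 -1.12500200e-03] [ 0.20648675 -0.32909028  0.28281981] 3.8667
```

View pics/e_wrist.png

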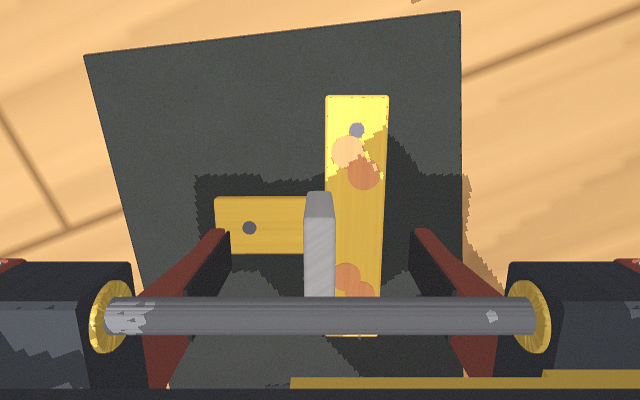

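The block (col 320) is centred between the fingers (cols 228 and 412), so I'll close.

```bash
python3 -m crank '[[[0,0,0,0,0],[0,0,0,0,0],[0,0,0,0,0],[0,0,0,0,0],[0,0,0,0,0]]]' 40
python3 -m crank '[[[0,0,0,0,0],[0,0,0,0,0],[0,0,0,0,0]]]'
python3 -m crank '[[[0,0,0,-0.01,0],[0,0,0,-0.03,0],[0,0,0,-0.06,0],[0,0,0,-0.09,0],[0,0,0,-0.09,0]]]'
python3 -m crank '[[[0,0,0,0,0],[0,0,0,0,0],[0,0,0,0,0]]]'
python3 - <<'E'
from h import *
s=r.sense();print(s["eef_pos"],s["tcp_rot"],s["ft_force"],s["ft_torque"],s["t"],s["grip_width"])
c=vision.read_camera("wrist"); save(c,"f_wrist"); np.savez("cg.npz",**c)
E
```

```text
t: 4.33
eef_pos: [0.5544, 0.1874, 0.0408]
tcp_rot: [-0.0, 0.983, -0.183, 0.0]
ft_force: [0.0, -0.5, 1.0]
grip_width: 0.0582
t: 4.58
eef_pos: [0.554, 0.1873, 0.0401]
tcp_rot: [0.0, 0.983, -0.183, -0.0]
ft_force: [0.1, -0.3, -0.0]
grip_width: 0.038
t: 5.0
eef_pos: [0.5576, 0.1884, 0.1362]
tcp_rot: [-0.002, 0.983, -0.183, 0.004]
ft_force: [1.0, 0.6, 0.3]
grip_width: 0.0046
t: 5.25
eef_pos: [0.5531, 0.187, 0.1291]
tcp_rot: [0.0, 0.983, -0.183, -0.001]
ft_force: [-0.4, 1.2, 0.5]
grip_width: 0.0005
[0.55307792 0.18696098 0.12909897] [ 4.87828941e-04  9.83101165e-01 -1.83060241e-01 -8.99460956e-04] [-0.43538461  1.17505555  0.51099943] [ 0.09535888  0.01124521 -0.01020069] 5.25 0.0005123720566485413
```

View pics/f_wrist.png

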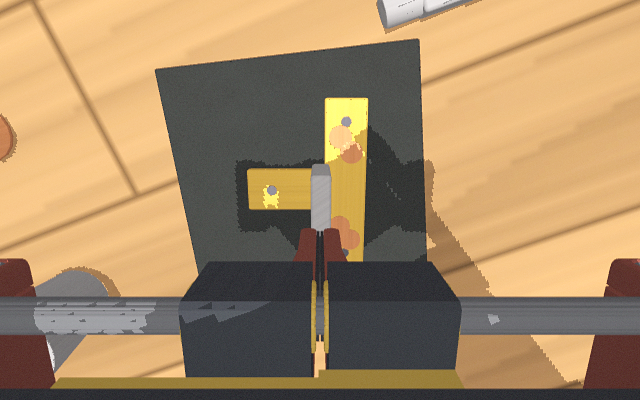

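I lifted too soon: the fingers close at about 80 mm/s and hadn't reached the block. The picture shows them shut above the block, with the plate apparently unmoved. I'll reopen and measure again.

```bash
python3 -m crank '[[[100,0,0,0,0],[100,0,0,0,0],[100,0,0,0,0],[100,0,0,0,0],[100,0,0,0,0]]]'
python3 -m crank '[[[100,0,0,0,0],[100,0,0,0,0],[100,0,0,0,0],[100,0,0,0,0],[100,0,0,0,0]]]'
python3 - <<'E'
from h import *
c=vision.read_camera("wrist")
s=r.sense();print(s["eef_pos"],s["tcp_rot"],s["ft_force"],s["t"],s["grip_width"])
P,v=pts(c)
k=(P[:,2]>.075)&(P[:,2]<.09)&(np.hypot(P[:,0]-.554,P[:,1]-.185)<.035)
print(k.sum(),P[k].mean(0),cv2.minAreaRect((P[k][:,:2]*1000).astype(np.float32)))
E
```

```text
t: 5.72
eef_pos: [0.5539, 0.1872, 0.1299]
tcp_rot: [0.0, 0.983, -0.183, -0.0]
ft_force: [0.5, -0.3, -0.8]
grip_width: 0.0305
t: 6.13
eef_pos: [0.554, 0.1872, 0.1301]
tcp_rot: [-0.0, 0.983, -0.183, 0.0]
ft_force: [-0.1, 0.1, -0.4]
grip_width: 0.0635
[0.55404103 0.1872598  0.13012626] [-1.71251530e-05  9.83100206e-01 -1.83068247e-01  3.56958416e-05] [ 0.36105996 -0.09713093 -0.77610434] 6.1833 0.06763116028411734
1232 [0.55491837 0.18504699 0.08125683] ((554.2211303710938, 185.3644256591797), (13.360857009887695, 43.70701217651367), 69.17533874511719)
```

```bash
python3 -m crank '[[[50,0.0005,0.0017,0.03,0],[50,0.0005,0.0017,0.06,0],[50,0.0005,0.0017,0.08,0],[50,0.0005,0.0017,0.09,0],[50,0.0005,0.0017,0.09,0]]]'
python3 -m crank '[[[0,0,0,0,0],[0,0,0,0,0],[0,0,0,0,0],[0,0,0,0,0],[0,0,0,0,0]]]' 40
python3 -m crank '[[[0,0,0,0,0],[0,0,0,0,0],[0,0,0,0,0],[0,0,0,0,0],[0,0,0,0,0]]]' 40
```

```text
t: 6.6
eef_pos: [0.5523, 0.185, 0.0379]
tcp_rot: [0.001, 0.983, -0.183, -0.002]
ft_force: [-1.0, -0.7, 0.1]
grip_width: 0.0444
t: 7.02
eef_pos: [0.5545, 0.1857, 0.0411]
tcp_rot: [-0.0, 0.983, -0.183, 0.001]
ft_force: [-0.7, 0.3, 0.3]
grip_width: 0.0143
t: 7.43
eef_pos: [0.5545, 0.1857, 0.041]
tcp_rot: [-0.0, 0.983, -0.183, 0.001]
ft_force: [-0.9, 0.3, 7.2]
grip_width: 0.0137
```

```bash
python3 -m crank '[[[0,0,0,-0.01,0],[0,0,0,-0.02,0],[0,0,0,-0.04,0],[0,0,0,-0.07,0],[0,0,0,-0.09,0]]]'
python3 -m crank '[[[0,0,0,0,0],[0,0,0,0,0],[0,0,0,0,0],[0,0,0,0,0]]]'
python3 - <<'E'
from h import *
s=r.sense();print(s["eef_pos"],s["tcp_rot"],s["ft_force"],s["ft_torque"],s["t"],s["grip_width"])
c=vision.read_camera("wrist"); save(c,"g_wrist"); np.savez("cg.npz",**c)
c=vision.read_camera("side"); save(c,"g_side",(100,330,220,420),3)
E
```

```text
t: 7.85
eef_pos: [0.5538, 0.1855, 0.1321]
tcp_rot: [-0.0, 0.983, -0.183, 0.0]
ft_force: [0.7, 0.4, -4.9]
grip_width: 0.0136
t: 8.18
eef_pos: [0.5524, 0.1851, 0.1284]
tcp_rot: [0.001, 0.983, -0.183, -0.001]
ft_force: [-0.1, -0.5, -5.2]
grip_width: 0.0135
[0.55243014 0.18505592 0.1283541 ] [ 7.56976096e-04  9.83098463e-01 -1.83070273e-01 -1.45417474e-03] [-0.10204218 -0.52290869 -5.23315998] [ 0.0926429  -0.01195795 -0.00536128] 8.1833 0.013463874431753203
```

View pics/g_wrist.png

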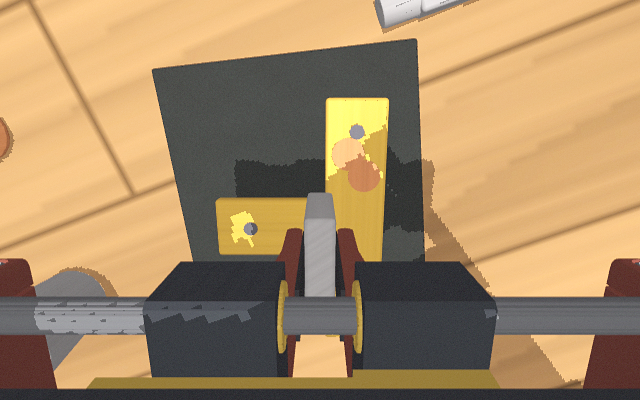

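View pics/g_side.png

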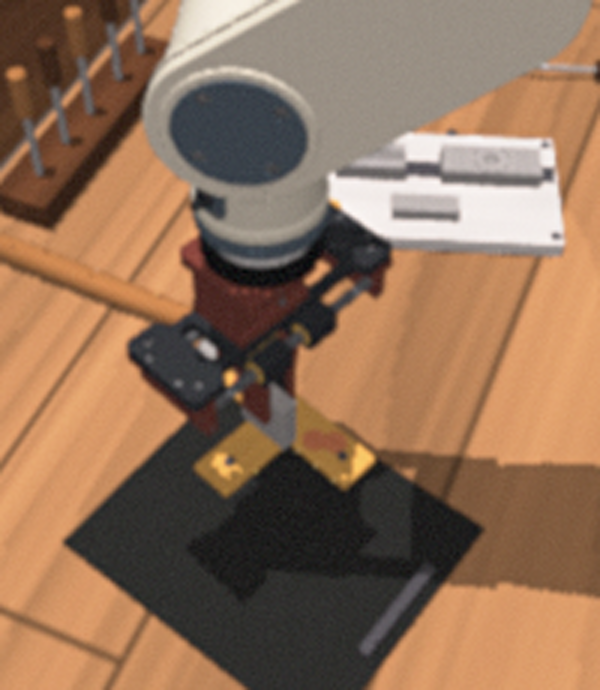

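The plate is lifted (block at col 320, stem left, crossbar at col 357) and weighs about 5 N. Next I measure its pose in the hand.

```bash
cat >> h.py <<'E'
from scipy.spatial.transform import Rotation as Ro
def inhand(c,s,lim=(-.02,.035)):
    """plate in hand: plane + yaw + block position in tool frame"""
    R=Ro.from_quat(np.roll(s["tcp_rot"],-1)).as_matrix()
    P,v=pts(c); Q=(P-s["eef_pos"])@R   # tool coords
    # plate top: tool z ~ +8mm, brass, |y|<75,x>10
    hsv=cv2.cvtColor(c["pixels"],cv2.COLOR_RGB2HSV)[v[:,0],v[:,1]]
    k=(Q[:,2]>.0)&(Q[:,2]<.02)&(np.abs(Q[:,1])<.07)&(Q[:,0]>-.03)&(Q[:,0]<.1)&(v[:,0]<262)&(hsv[:,1]>100)
    A=Q[k]; co=np.linalg.lstsq(np.c_[A[:,:2],np.ones(k.sum())],A[:,2],rcond=None)[0]
    n=np.array([-co[0],-co[1],1]);n/=np.linalg.norm(n)
    w=R@n
    print("plane tool coef",co.round(4),"world normal",(-w).round(4),"n",k.sum())
    b=A[(A[:,0]>.03)]
    # crossbar long edges: y extent per x
    bins=np.arange(.032,.07,.004); lo=[];hi=[];xs=[]
    for x in bins:
        q=b[(b[:,0]>=x)&(b[:,0]<x+.004)]
        if len(q)>10: lo.append(q[:,1].min());hi.append(q[:,1].max());xs.append(x+.002)
    print("bar yaw in tool",np.polyfit(xs,lo,1)[0].round(4),np.polyfit(xs,hi,1)[0].round(4),"edges",np.mean(lo).round(4),np.mean(hi).round(4),"far end x",np.percentile(b[:,0],99.5).round(4))
    st=A[(A[:,1]<-.02)]
    print("stem end y",np.percentile(st[:,1],.5).round(4),"stem x far",np.percentile(st[:,0],99).round(4))
    k=(Q[:,2]>-.046)&(Q[:,2]<-.036)&(np.abs(Q[:,1])<.02)&(np.abs(Q[:,0])<.05)
    print("block top",k.sum(),Q[k].max(0).round(4),Q[k].min(0).round(4))
E
python3 - <<'E'
from h import *
c=vision.read_camera("wrist");s=r.sense();print(s["eef_pos"],s["tcp_rot"])
inhand(c,s)
E
```

```text
[0.55298275 0.18519982 0.12866424] [ 6.01772700e-04  9.83097200e-01 -1.83079871e-01 -1.13731359e-03]
plane tool coef [ 0.004  -0.0068  0.0098] world normal [0.0086 0.0056 0.9999] n 12643
bar yaw in tool -0.0029 -0.0024 edges 0.0035 0.0373 far end x 0.0721
stem end y -0.0589 stem x far 0.0162
block top 2904 [ 0.0216  0.0162 -0.036 ] [-0.0159 -0.0153 -0.046 ]
```

```bash
python3 -m crank '[[[0,0.006,0.016,0,0],[0,0.018,0.047,0,0],[0,0.03,0.08,0,0],[0,0.042,0.112,0,0],[0,0.054,0.145,0,0]]]'
python3 -m crank '[[[0,0.012,0.033,0,-0.1],[0,0.024,0.066,0,-0.2],[0,0.036,0.098,0,-0.3],[0,0.048,0.13,0,-0.4],[0,0.058,0.158,0,-0.5]]]'
python3 -m crank '[[[0,0,0,0,-0.1],[0,0,0,0,-0.2],[0,0,0,0,-0.216],[0,0,0,0,-0.216],[0,0,0,0,-0.216]]]'
cat > cmd.py <<'E'
from h import *
import sys
def to(tx,ty,yaw):
    s=r.sense(); R=Ro.from_quat(np.roll(s["tcp_rot"],-1)).as_matrix(); d=np.array([tx,ty,s["eef_pos"][2]])-s["eef_pos"]
    y=np.arctan2(R[1,0],R[0,0]); print("t",s["t"],"pos",s["eef_pos"].round(4),"F",s["ft_force"].round(2),"M",s["ft_torque"].round(2),"w",s["grip_width"].round(4),"tilt",(-R[:2,2]).round(4),"yaw",y.round(4)," shift tool",(R.T@d).round(4),"turn",-(yaw-y).round(4))
if __name__=="__main__": to(.5484,-.2066,.3475)
E
python3 cmd.py
```

```text
t: 8.75
eef_pos: [0.5515, 0.0296, 0.1294]
tcp_rot: [0.0, 0.983, -0.183, -0.001]
ft_force: [1.0, 0.2, -5.1]
grip_width: 0.0138
t: 9.17
eef_pos: [0.5488, -0.1396, 0.1295]
tcp_rot: [-0.0, 0.998, 0.068, -0.0]
ft_force: [0.6, -0.0, -5.3]
grip_width: 0.0136
t: 9.58
eef_pos: [0.5491, -0.1372, 0.1297]
tcp_rot: [-0.0, 0.985, 0.172, -0.0]
ft_force: [-0.2, 0.7, -5.3]
grip_width: 0.0136Traceback (most recent call last):
  File "cmd.py", line 6, in <module>
    if __name__=="__main__": to(.5484,-.2066,.3475)
                             ~~^^^^^^^^^^^^^^^^^^^^
  File "cmd.py", line 5, in to
    y=np.arctan2(R[1,0],R[0,0]); print("t",s["t"],"pos",s["eef_pos"].round(4),"F",s["ft_force"].round(2),"M",s["ft_torque"].round(2),"w",s["grip_width"].round(4),"tilt",(-R[:2,2]).round(4),"yaw",y.round(4)," shift tool",(R.T@d).round(4),"turn",-(yaw-y).round(4))
                                                                                                                                         ^^^^^^^^^^^^^^^^^^^^^
AttributeError: 'float' object has no attribute 'round'
```

```bash
sed -i 's/s\["grip_width"\].round(4)/round(s["grip_width"],4)/' cmd.py; python3 cmd.py
```

```text
t 9.5833 pos [ 0.5491 -0.1372  0.1297] F [-0.18  0.65 -5.34] M [-0.02 -0.04 -0.05] w 0.0136 tilt [ 0.0007 -0.0002] yaw 0.3455  shift tool [-0.0242  0.0651 -0.    ] turn -0.002
```

```bash
python3 -m crank '[[[0,-0.009,0.025,0,-0.002],[0,-0.018,0.05,0,-0.002],[0,-0.0242,0.0651,0,-0.002],[0,-0.0242,0.0651,0.01,-0.002],[0,-0.0242,0.0651,0.02,-0.002]]]'
python3 -m crank '[[[0,0,0,0.01,0],[0,0,0,0.015,0],[0,0,0,0.015,0],[0,0,0,0.015,0],[0,0,0,0.015,0]]]'
python3 cmd.py
python3 - <<'E'
from h import *
c=vision.read_camera("wrist"); save(c,"i_wrist");np.savez("ci.npz",**c); s=r.sense(); inhand(c,s)
c=vision.read_camera("side"); save(c,"i_side",(80,220,280,440),4)
E
```

```text
t: 10.0
eef_pos: [0.5492, -0.2073, 0.1099]
tcp_rot: [0.0, 0.985, 0.173, 0.001]
ft_force: [-0.3, -0.1, -5.5]
grip_width: 0.0136
t: 10.42
eef_pos: [0.5491, -0.2065, 0.0952]
tcp_rot: [0.0, 0.985, 0.174, 0.0]
ft_force: [-1.0, -0.2, -5.8]
grip_width: 0.0141
t 10.4167 pos [ 0.5491 -0.2065  0.0952] F [-0.99 -0.22 -5.77] M [ 0.01 -0.03  0.03] w 0.0141 tilt [-0.0002  0.    ] yaw 0.3504  shift tool [-0.0007 -0.0001 -0.    ] turn 0.0029
plane tool coef [ 0.0023 -0.0034  0.0099] world normal [3.0e-04 4.2e-03 1.0e+00] n 12472
bar yaw in tool 0.0081 0.0035 edges 0.0026 0.0361 far end x 0.0717
stem end y -0.0599 stem x far 0.0163
block top 2901 [ 0.0218  0.0153 -0.036 ] [-0.0158 -0.0163 -0.046 ]
```

View pics/i_wrist.png

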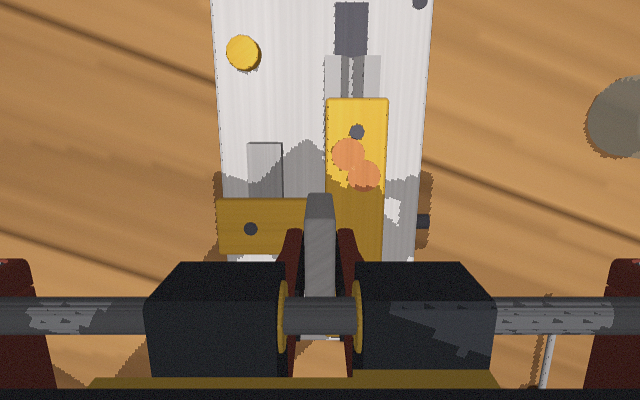

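View pics/i_side.png

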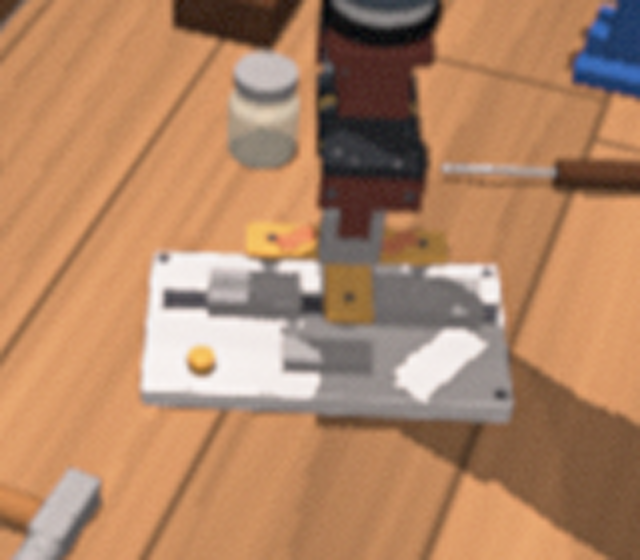

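The pictures show the plate hovering level, with its +x foot over the groove block (wrist rows 55–100, col 355) and the stem foot over the flat. In the hand, the grip point sits about 1 mm toward tool -x. I'll trim and descend.

```bash
python3 -m crank '[[[0,-0.0005,0.0005,0.005,0.001],[0,-0.0005,0.0005,0.011,0.001],[0,-0.0005,0.0005,0.015,0.001],[0,-0.0005,0.0005,0.016,0.001],[0,-0.0005,0.0005,0.016,0.001]]]'; python3 cmd.py
python3 -m crank '[[[0,0,0,0.001,0],[0,0,0,0.001,0],[0,0,0,0.002,0],[0,0,0,0.002,0],[0,0,0,0.002,0]]]'; python3 cmd.py
```

```text
t: 10.93
eef_pos: [0.5479, -0.2075, 0.0784]
tcp_rot: [-0.0, 0.985, 0.173, -0.001]
ft_force: [-0.2, -0.5, -5.2]
grip_width: 0.0137
t 10.9333 pos [ 0.5479 -0.2075  0.0784] F [-0.22 -0.51 -5.25] M [ 0.05  0.03 -0.01] w 0.0137 tilt [ 0.0012 -0.0005] yaw 0.3486  shift tool [ 0.0007 -0.0007 -0.    ] turn 0.0011
t: 11.35
eef_pos: [0.5485, -0.2076, 0.0771]
tcp_rot: [0.0, 0.985, 0.174, 0.0]
ft_force: [0.6, -0.0, -5.4]
grip_width: 0.0139
t 11.35 pos [ 0.5485 -0.2076  0.0771] F [ 0.61 -0.02 -5.44] M [-0.    0.01  0.04] w 0.0139 tilt [-0.0001  0.0001] yaw 0.3488  shift tool [ 0.0003 -0.001  -0.    ] turn 0.0013
```

```bash
python3 -m crank '[[[0,0,-0.0005,0.0007,0],[0,0,-0.0005,0.0014,0],[0,0,-0.0005,0.002,0],[0,0,-0.0005,0.002,0],[0,0,-0.0005,0.002,0]]]'; python3 cmd.py
```

```text
t: 11.77
eef_pos: [0.5483, -0.2071, 0.0751]
tcp_rot: [-0.0, 0.985, 0.174, -0.0]
ft_force: [0.3, -0.3, -5.6]
grip_width: 0.0138
t 11.7667 pos [ 0.5483 -0.2071  0.0751] F [ 0.31 -0.29 -5.64] M [ 0.01  0.01 -0.  ] w 0.0138 tilt [ 0. -0.] yaw 0.3488  shift tool [ 0.0003 -0.0004  0.    ] turn 0.0013
```

Already below the slide-top height (0.0758) with no contact, so the foot is entering the cone.

```bash
python3 -m crank '[[[0,0,0,0.0005,0],[0,0,0,0.001,0],[0,0,0,0.0015,0],[0,0,0,0.0015,0],[0,0,0,0.0015,0]]]'; python3 cmd.py
python3 -m crank '[[[0,0,0,0.0004,0],[0,0,0,0.0008,0],[0,0,0,0.001,0],[0,0,0,0.001,0],[0,0,0,0.001,0]]]'; python3 cmd.py
```

```text
t: 12.18
eef_pos: [0.5482, -0.2071, 0.0735]
tcp_rot: [-0.0, 0.985, 0.173, -0.0]
ft_force: [-0.6, 0.6, -4.6]
grip_width: 0.0137
t 12.1833 pos [ 0.5482 -0.2071  0.0735] F [-0.57  0.6  -4.59] M [ 0.01 -0.06  0.03] w 0.0137 tilt [ 0.0001 -0.    ] yaw 0.3488  shift tool [ 0.0003 -0.0005  0.    ] turn 0.0013
t: 12.6
eef_pos: [0.5483, -0.2071, 0.0726]
tcp_rot: [-0.0, 0.985, 0.174, -0.0]
ft_force: [0.4, 0.7, -4.6]
grip_width: 0.0134
t 12.6 pos [ 0.5483 -0.2071  0.0726] F [ 0.36  0.66 -4.63] M [-0.    0.01 -0.04] w 0.0134 tilt [ 0.0001 -0.    ] yaw 0.3488  shift tool [ 0.0003 -0.0004 -0.    ] turn 0.0013
```

```bash
python3 -m crank '[[[0,0,0,0.0003,0],[0,0,0,0.0006,0],[0,0,0,0.0008,0],[0,0,0,0.0008,0],[0,0,0,0.0008,0]]]'; python3 cmd.py
python3 -m crank '[[[0,0,0,0.0003,0],[0,0,0,0.0006,0],[0,0,0,0.0008,0],[0,0,0,0.0008,0],[0,0,0,0.0008,0]]]'; python3 cmd.py
```

```text
t: 13.02
eef_pos: [0.5483, -0.2071, 0.0718]
tcp_rot: [-0.0, 0.985, 0.174, -0.0]
ft_force: [1.0, -0.9, -6.4]
grip_width: 0.0136
t 13.0167 pos [ 0.5483 -0.2071  0.0718] F [ 1.05 -0.92 -6.36] M [0.02 0.04 0.02] w 0.0136 tilt [ 0.0001 -0.    ] yaw 0.3488  shift tool [ 0.0003 -0.0004  0.    ] turn 0.0013
t: 13.43
eef_pos: [0.5483, -0.2072, 0.071]
tcp_rot: [0.0, 0.985, 0.174, 0.0]
ft_force: [-0.1, 0.3, -5.5]
grip_width: 0.0135
t 13.4333 pos [ 0.5483 -0.2072  0.071 ] F [-0.13  0.3  -5.52] M [-0.05 -0.01 -0.05] w 0.0135 tilt [-0.  0.] yaw 0.3488  shift tool [ 0.0003 -0.0005 -0.    ] turn 0.0013
```

```bash
python3 -m crank '[[[0,0,0,0.0002,0],[0,0,0,0.0005,0],[0,0,0,0.0005,0],[0,0,0,0.0005,0]]]'; python3 cmd.py
python3 -m crank '[[[0,0,0,0.0002,0],[0,0,0,0.0005,0],[0,0,0,0.0005,0],[0,0,0,0.0005,0]]]'; python3 cmd.py
```

```text
t: 13.77
eef_pos: [0.5484, -0.2072, 0.0705]
tcp_rot: [0.0, 0.985, 0.174, 0.0]
ft_force: [-0.1, 0.1, -5.7]
grip_width: 0.0137
t 13.7667 pos [ 0.5484 -0.2072  0.0705] F [-0.11  0.13 -5.69] M [-0.14 -0.09 -0.02] w 0.0137 tilt [-0.0003  0.0002] yaw 0.3488  shift tool [ 0.0002 -0.0006 -0.    ] turn 0.0013
t: 14.1
eef_pos: [0.5486, -0.2073, 0.0702]
tcp_rot: [0.0, 0.985, 0.174, 0.0]
ft_force: [0.5, -1.8, -2.5]
grip_width: 0.0135
t 14.1 pos [ 0.5486 -0.2073  0.0702] F [ 0.51 -1.83 -2.51] M [-0.16 -0.15 -0.08] w 0.0135 tilt [-0.0007  0.0003] yaw 0.3488  shift tool [ 0.     -0.0007 -0.    ] turn 0.0013
```

```bash
python3 -m crank '[[[0,-0.0001,0.0004,0,0],[0,-0.0001,0.0004,0.0003,0],[0,-0.0001,0.0004,0.0004,0],[0,-0.0001,0.0004,0.0004,0]]]'; python3 cmd.py
python3 -m crank '[[[0,0,0,0.0002,0],[0,0,0,0.0004,0],[0,0,0,0.0004,0],[0,0,0,0.0004,0]]]'; python3 cmd.py
```

```text
t: 14.43
eef_pos: [0.5487, -0.2075, 0.0701]
tcp_rot: [0.0, 0.985, 0.173, 0.0]
ft_force: [1.3, 0.4, 3.2]
grip_width: 0.0135
t 14.4333 pos [ 0.5487 -0.2075  0.0701] F [1.33 0.37 3.24] M [ 0.26 -0.08 -0.07] w 0.0135 tilt [-0.0008  0.    ] yaw 0.3487  shift tool [-0.     -0.0009 -0.    ] turn 0.0012
t: 14.77
eef_pos: [0.5488, -0.2075, 0.0699]
tcp_rot: [0.0, 0.985, 0.173, 0.0]
ft_force: [-0.4, 2.7, 5.7]
grip_width: 0.0135
t 14.7667 pos [ 0.5488 -0.2075  0.0699] F [-0.4   2.71  5.71] M [ 0.45  0.08 -0.09] w 0.0135 tilt [-0.001   0.0001] yaw 0.3487  shift tool [-0.0001 -0.001  -0.    ] turn 0.0012
```

Contact is now about 11 N net with all the drop used. I'll check by eye before pressing.

```bash
python3 - <<'E'
from h import *
c=vision.read_camera("wrist"); s=r.sense(); save(c,"j_wrist"); inhand(c,s)
P,v=pts(c); X=np.full((400,640,3),np.nan); X[v[:,0],v[:,1]]=P
hsv=cv2.cvtColor(c["pixels"],cv2.COLOR_RGB2HSV)
u=np.array([np.cos(.3475),np.sin(.3475)]); w=np.array([-u[1],u[0]])
q=X[...,:2]-np.array([.5479,-.2074]); a=q@u; b=q@w
for nm,(x0,x1,y0,y1) in dict(bar=(.03,.07,-.034,-.006),stem=(-.012,.012,.025,.055)).items():
    k=(a>x0)&(a<x1)&(b>y0)&(b<y1)&(hsv[...,1]>100)&(X[...,2]>.04); print(nm,k.sum(),np.median(X[k][:,2]))
k=(a>.085)&(a<.1)&(b>-.09)&(b<.06)&(X[...,2]>.01)&(X[...,2]<.03); print("slab",k.sum(),np.nanmedian(X[k][:,2]))
E
python3 cmd.py
```

```text
plane tool coef [ 0.0035 -0.0026  0.0096] world normal [0.0015 0.0037 1.    ] n 12453
bar yaw in tool 0.0084 0.0043 edges 0.0028 0.0363 far end x 0.0718
stem end y -0.0596 stem x far 0.0163
block top 2892 [ 0.0218  0.0156 -0.036 ] [-0.0159 -0.0161 -0.0459]
bar 4019 0.06060748927470311
stem 1898 0.060364558268081084
slab 3858 0.01966475247339934
t 14.8167 pos [ 0.5488 -0.2075  0.0699] F [-0.26  2.35  6.59] M [ 0.46  0.07 -0.07] w 0.0138 tilt [-0.0009  0.0001] yaw 0.3487  shift tool [-0.0001 -0.001  -0.    ] turn 0.0012
```

View pics/j_wrist.png

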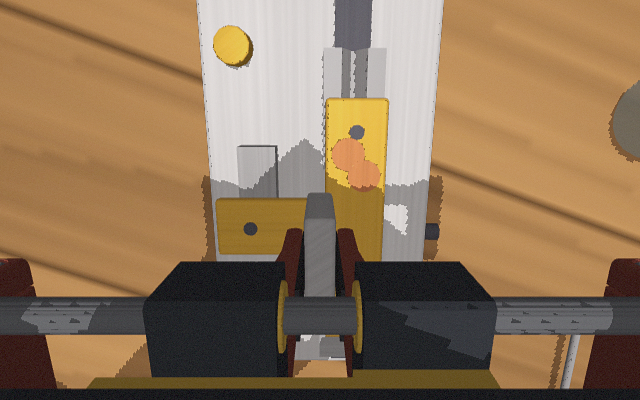

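The plate's top measures 60.4–60.6 mm over a slab reading of 19.7 mm. Home is 61 over 20, and the plate is level, so all three feet are home. Now press a little more and hold.

```bash
python3 -m crank '[[[0,0,-0.0001,0.0002,0],[0,0,-0.0001,0.0002,0],[0,0,-0.0001,0.0002,0],[0,0,-0.0001,0.0002,0],[0,0,-0.0001,0.0002,0]]]'; python3 cmd.py
python3 -m crank '[[[0,0,0,0,0],[0,0,0,0,0],[0,0,0,0,0],[0,0,0,0,0],[0,0,0,0,0]]]'; python3 cmd.py
```

```text
t: 15.23
eef_pos: [0.5488, -0.2075, 0.0699]
tcp_rot: [0.0, 0.985, 0.174, 0.001]
ft_force: [-0.3, 3.0, 7.6]
grip_width: 0.0138
t 15.2333 pos [ 0.5488 -0.2075  0.0699] F [-0.27  3.05  7.57] M [ 0.44  0.18 -0.09] w 0.0138 tilt [-0.0011  0.0003] yaw 0.3488  shift tool [-0.0001 -0.001  -0.    ] turn 0.0013
t: 15.65
eef_pos: [0.5488, -0.2075, 0.0699]
tcp_rot: [0.0, 0.985, 0.173, 0.001]
ft_force: [0.3, 2.4, 7.7]
grip_width: 0.0136
t 15.65 pos [ 0.5488 -0.2075  0.0699] F [0.32 2.36 7.69] M [ 0.4   0.16 -0.07] w 0.0136 tilt [-0.0011  0.0002] yaw 0.3488  shift tool [-0.0001 -0.001  -0.    ] turn 0.0013
```

About 13 N held for 0.8 s. Now ease off to near zero push, then release.

```bash
python3 -m crank '[[[0,0,0,-0.0002,0],[0,0,0,-0.0004,0],[0,0,0,-0.0004,0],[0,0,0,-0.0004,0]]]'; python3 cmd.py
```

```text
t: 15.98
eef_pos: [0.5488, -0.2075, 0.0699]
tcp_rot: [0.0, 0.985, 0.173, 0.0]
ft_force: [-0.2, 2.7, 5.9]
grip_width: 0.0139
t 15.9833 pos [ 0.5488 -0.2075  0.0699] F [-0.21  2.67  5.91] M [ 0.41 -0.03 -0.15] w 0.0139 tilt [-0.001   0.0002] yaw 0.3487  shift tool [-0.0001 -0.001  -0.    ] turn 0.0012
```

```bash
python3 -m crank '[[[0,0,-0.0002,-0.0004,0],[0,0,-0.0002,-0.0006,0],[0,0,-0.0002,-0.0006,0],[0,0,-0.0002,-0.0006,0]]]'; python3 cmd.py
```

```text
t: 16.32
eef_pos: [0.5486, -0.2074, 0.07]
tcp_rot: [0.0, 0.985, 0.174, 0.0]
ft_force: [2.2, 0.9, 1.8]
grip_width: 0.0138
t 16.3167 pos [ 0.5486 -0.2074  0.07  ] F [2.23 0.93 1.82] M [ 0.14 -0.44  0.  ] w 0.0138 tilt [-0.0008  0.0003] yaw 0.3488  shift tool [ 0.0001 -0.0008 -0.    ] turn 0.0013
```

Push is nearly gone, so I'll open slowly.

```bash
python3 -m crank '[[[20,0,0,0,0],[24,0,0,0,0],[28,0,0,0,0],[32,0,0,0,0],[40,0,0,0,0]]]'; python3 cmd.py
python3 -m crank '[[[50,0,0,0,0],[50,0,0,0,0],[50,0,0,0,0],[50,0,0,0,0],[50,0,0,0,0]]]'; python3 cmd.py
```

```text
t: 16.73
eef_pos: [0.5478, -0.2072, 0.0698]
tcp_rot: [-0.0, 0.985, 0.174, -0.0]
ft_force: [0.2, 0.0, 0.4]
grip_width: 0.0317
t 16.7333 pos [ 0.5478 -0.2072  0.0698] F [0.21 0.03 0.37] M [ 0.    0.03 -0.04] w 0.0317 tilt [ 0.0007 -0.0002] yaw 0.3488  shift tool [ 0.0007 -0.0004 -0.    ] turn 0.0013
t: 17.15
eef_pos: [0.5482, -0.2073, 0.07]
tcp_rot: [0.0, 0.985, 0.173, 0.0]
ft_force: [0.4, -0.7, -0.7]
grip_width: 0.0437
t 17.15 pos [ 0.5482 -0.2073  0.07  ] F [ 0.4  -0.68 -0.68] M [-0.    0.07  0.04] w 0.0437 tilt [-0.  0.] yaw 0.3487  shift tool [ 0.0004 -0.0006  0.    ] turn 0.0012
```

```bash
python3 -m crank '[[[50,0,0,-0.01,0],[50,0,0,-0.03,0],[50,0,0,-0.06,0],[50,0,0,-0.09,0],[50,0,0,-0.11,0]]]'
python3 -m crank '[[[50,-0.02,0,0,0],[50,-0.05,0,0,0],[50,-0.05,0,0,0],[50,-0.05,0,0,0],[50,-0.05,0,0,0]]]'
python3 - <<'E'
from h import *
c=vision.read_camera("wrist"); s=r.sense(); save(c,"k_wrist"); print(s["eef_pos"],s["ft_force"],s["dq"].round(3))
P,v=pts(c); X=np.full((400,640,3),np.nan); X[v[:,0],v[:,1]]=P
hsv=cv2.cvtColor(c["pixels"],cv2.COLOR_RGB2HSV)
y=.3475;u=np.array([np.cos(y),np.sin(y)]); w=np.array([-u[1],u[0]])
q=X[...,:2]-np.array([.5479,-.2074]); a=q@u; b=q@w
z=X[...,2]
kp=(np.abs(a)<.09)&(b>-.05)&(b<.07)&(hsv[...,1]>100)&(z>.05)&(z<.07)
A=np.c_[a[kp],b[kp],np.ones(kp.sum())]; co=np.linalg.lstsq(A,z[kp],rcond=None)[0]
print("plate plane",co,kp.sum(),"z at feet",[ (co@np.array([x,yy,1])-.020).round(4) for x,yy in((-.055,-.02),(.055,-.02),(0,.04))])
ks=(z>.015)&(z<.025)&(np.abs(a)<.13)&(b<.1)&(b>-.1);print("slab",np.median(z[ks]))
kb=(z>.095)&(z<.125)&(np.abs(a)<.05)&(np.abs(b)<.04)
Q=np.c_[a,b].reshape(-1,2) if 0 else np.c_[a[kb],b[kb]]
print("block top z",np.median(z[kb]),"in base-frame",cv2.minAreaRect((Q*1000).astype(np.float32)))
# crossbar
kc=kp&(b<-.001)
print("bar",cv2.minAreaRect((np.c_[a[kc],b[kc]]*1000).astype(np.float32)))
c=vision.read_camera("top"); save(c,"k_top",(150,290,210,450),3)
E
```

```text
t: 17.57
eef_pos: [0.5491, -0.2076, 0.1834]
tcp_rot: [0.001, 0.985, 0.174, 0.001]
ft_force: [0.5, 0.4, -0.1]
grip_width: 0.0437
t: 17.98
eef_pos: [0.5019, -0.2245, 0.1807]
tcp_rot: [0.0, 0.985, 0.173, 0.001]
ft_force: [0.4, 0.3, 0.2]
grip_width: 0.0435
[ 0.5021317  -0.22440722  0.18046424] [ 0.28589529  0.03488334 -0.18504731] [ 0.005  0.012 -0.002 -0.002 -0.    -0.003]
plate plane [-0.00253974 -0.0014836   0.06044388] 8711 z at feet [np.float64(0.0406), np.float64(0.0403), np.float64(0.0404)]
slab 0.01960457945938543
block top z 0.11018128661751397 in base-frame ((-0.03231048583984375, -0.22304725646972656), (13.83115005493164, 43.9555778503418), 89.66377258300781)
bar ((0.1657562255859375, -19.938861846923828), (33.940773010253906, 145.28392028808594), 89.92408752441406)
```

View pics/k_wrist.png

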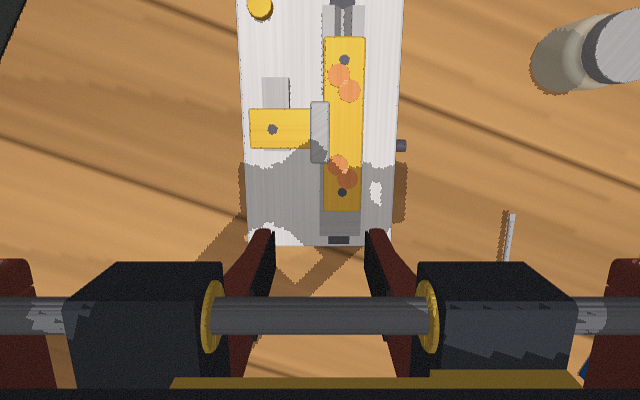

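View pics/k_top.png

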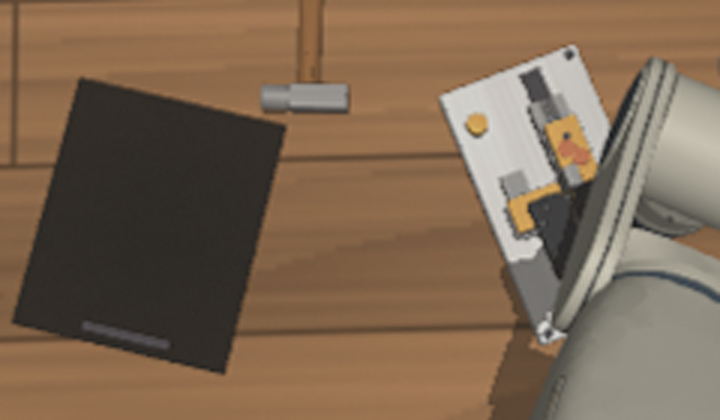

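The plate is seated within 0.3 mm of the target, level (tilt about 0.003 rad), aligned within 0.006 rad, with all feet at about 40.8 mm once the slab's reading is allowed for. The nut, punch and hammer are unmoved and the gripper is clear.

Run:
```python
from plant import r
print(r.job_done())
```

```text
the job is handed in; nothing more can be done
None
```

The plate is seated with all three feet home, was pressed at about 13 N, and the gripper is released and clear. I handed the job in at about 18 s.

- **Finding the cone:** I located the base and cone with the wrist camera (cone 11 mm off mid-range, at base x ≈ -66 mm). I lowered the foot straight into it, so no sliding search was needed.
- **Pressing:** I held about 13 N between plate and base for about 0.8 s. That is about 7.6 N of measured push plus the plate's 5.4 N weight. No reading came near 25 N. I then eased off to about 2 N and opened the gripper slowly.
- **Mishap:** My first lift came before the slow fingers had closed. They closed on air above the block. A new measurement showed the plate unmoved, and the second grasp held.
- **Last checks:**
  - The foot centres read 40.3–40.6 mm. The slab itself read 0.4 mm low, so they sit at about 40.8 mm.
  - The plate's tilt is about 0.003 rad and its yaw error is at most 0.006 rad. Its position is within 0.3 mm of the target.
  - The thumbnut, punch and hammer are where they were in the last top view. I did not check the jar, spool, driver and cup after the move, but nothing went near them.

No check failed or disagreed. The hand-in gave no verdict.

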